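# Two-button unlock of a banding wheel

### The job

With one fingertip on each, press the two large round buttons on the banding wheel's console fully down together, so that both steel lock bolts draw back and free the wheel, and hold them there: finish while still holding both down. Do not press one of the pair without the other, do not push the bolts themselves, do not work the dial or the small square button, and leave the pot and the things on the bench where they are.

Things in the scene. Friction and masses are not known exactly. Their poses are not given: they have to be found in the camera images.
- wheel: Powered banding wheel, fixed; place and yaw vary. Origin on the bench under the middle between the two large round buttons; x runs from console to wheel head, y left, z up. Grey console x -85 to 60 mm, 200 mm wide, level panel 60 mm above the bench. Blue wheel head 240 mm in diameter, centre x = 240 mm, top at 90 mm. A divider between the buttons, 44 mm along x, 12 mm wide, has its top at 80 mm
- start_left_top (a point): Centre of the top of the left large round button (grey cap 28 mm in diameter in a dark 44 mm collar 12 mm high), at (0, +32, 82) mm in the wheel's frame when up: the pair is 64 mm apart, side by side along the wheel's y. A divider 12 mm wide stands midway between the caps, its top 2 mm below theirs. The point moves down with the cap
- start_right_top (a point): Centre of the top of the right large round button, the same as the left one, at (0, -32, 82) mm in the wheel's frame when up
- start_left (a joint): Travel of the left round button, m: 0 up, 0.006 fully down (its top is then 76 mm above the bench, 4 mm above its collar). Sprung: it starts to move at about 1.2 N, fully down takes 4 N; it rises when let go. It draws the left bolt back three times as far as it is pressed
- start_right (a joint): Travel of the right round button, the same as the left one
- bolt_left (a joint): Travel of the left steel lock bolt, m: 0 locked (nose between its two lugs on the wheel's rim), 0.018 drawn right back, clear of the lugs. It follows the left round button and goes back to locked when that comes up
- bolt_right (a joint): Travel of the right steel lock bolt, the same as the left one; it follows the right round button
- bolt_left_nose (a point): Tip of the left lock bolt (steel bar 13 mm wide, 10 mm high), at (118, 32, 67.5) mm in the wheel's frame when locked, at x = 100 mm when drawn back; the bar leaves a steel guide (26 mm wide, x 26 to 58 mm, top 76 mm above the bench) behind the left button
- bolt_right_nose (a point): Tip of the right lock bolt, the same, at (118, -32, 67.5) mm in the wheel's frame when locked
- jog (a joint): Travel of the small square button (14 mm cap, top 72 mm above the bench) at (-60, -55) mm in the wheel's frame, m: 0 up, 0.004 down. Not to be used
- dial_mark (a point): Outer end of the white mark on the top of the black speed dial (30 mm in diameter, 14 mm high), 12 mm from its axis, which stands at (-60, +55) mm in the wheel's frame; the dial's setting varies. Not to be turned
- pot: Raw clay pot, 170 mm in diameter, 70 mm high, standing loose on the middle of the wheel head; origin under its centre
- cutter: Grey plastic cutter ring, 90 mm in diameter, 48 mm high, loose on the bench to the left of the console; origin under its centre
- rib: Flat wooden rib, 110 x 50 x 10 mm, loose on the bench to the right of the console; origin under its centre
- dish: Steel bowl, 110 mm in diameter, 45 mm high, loose at the side of the bench; origin under its centre
- jar: Amber glass jar, 60 mm in diameter, 75 mm high, loose at the side of the bench; origin under its centre
- cup: Terracotta cup, 72 mm in diameter, 75 mm high, loose at the side of the bench; origin under its centre
- trimmer: Trimming tool, wooden handle 14 mm wide with a steel blade, about 170 mm long, 12 mm high, lying loose at the right of the bench; origin on the bench, 20 mm from the middle of the handle

How it is judged:
By the outcome, as a careful person would: the job done as asked, in the order asked, and still so for the second after the job is handed in, while the arm keeps its last pose, push and grip.
It also fails if it takes over 32 s, if anything falls off the work surface, if the arm or the gripper's body presses on something with over 40 N, if the wrist force passes 120 N, or if a joint passes its speed limit or range.

### The arm

A 6-joint arm with a two-finger parallel gripper is mounted at the origin on the work surface. World frame = base frame: x ahead of the robot, y to its left, z up, the work surface at z = 0. Lengths are in mm, angles in degrees, forces in N, time in s.
With the tool pointing down it reaches from about 275 to 725 mm from the base axis. Payload 15.9 kg.
Tool frame: the origin (TCP) lies between the finger pads; the fingertips stand env.nose_length ahead of it and the grasp point (between the pads) lies 11 mm behind it (env.nose_length is the distance from the TCP to the fingertips, in mm); z points along the fingers, y is the direction in which the jaws open and shut (so a half turn about z gives the same grasp; the last joint's range is limited). The gripper opens to 85 mm and grips with 20 to 120 N. Pads are 22 mm wide; open, the fingers measure 114 mm over their backs; the gripper's body (76 mm by 85 mm) begins 54 mm behind the grasp point. The pads swing forward as they close: fully open they stand 13 mm farther back than shut.
Start: joints at [-67.895, 12.198, -1.971, 75.831, 0, 90], TCP at [188.143, -463.236, 239.306] pointing down, gripper open.
Joint ranges: [-170.91, 170.91], [-42.67, 98.43], [-65.05, 77.54], [-120.47, 116.71], [-90, 82.35], [-180, 180]. Speed limits (degrees/s): [108.29, 108.29, 136.94, 147.25, 180, 180].

### API

Orientations are given as a 3x3 rotation matrix whose columns are the frame's x, y, z axes.
In Python, from cell import observe, cams, job, env gives the robot as it stands. The module is installed in compiled form; this text tells all that it offers.
- The arm moves only by the tool jog_arm, never from a script. Its argument "increments" is a list that holds one entry, the list of rows, each a list of 5 numbers: the finger opening in m, from 0 to 0.0854, then the shift along the world's x, y, z in m, then the turn about the world's z in rad. A call has 1 to 8 rows; each row shifts and turns the commanded pose from where the row before left it; what a row does not reach is not made up. A row lasts 1/12 s, in which the tool goes at most 41.7 mm and 7.16 degrees, less where a joint would pass 70% of its speed; a pose out of reach is approached as far as the arm can. A call with a gripper value outside its range is refused whole. The fingers move at their own pace and stop on an object; the grip force is fixed at half the most. Time passes only in rows, so rows that do not move let the fingers close. It gives the time, the measured TCP pose, the force and the opening at its end, in the units of the state.
- observe(): the state, without advancing time (a new reading comes with each control period).
- cams.camera(name): name is "side" or "top" or "wrist"; returns the picture (400x640x3 uint8, blue, green, red); there is no depth.
- cams.camera_model(name): a dict with "camera_matrix" (3x3 intrinsics, pixels), "R" (3x3) and "t" (3): a world point X has camera coordinates R X + t. Camera axes: x right, y down, z forward; pixel columns grow to the right and rows downward; lengths in mm; the calibration is good to about 2 mm. The wrist camera is an equidistant fisheye: a pixel r from the principal point sees the ray r / f radians off the axis. A picture is of the moment at which its call begins: read the wrist's pose just before it. camera_model takes no time and is no camera call; for the wrist camera it gives the pose at the moment of the call.
- job.hand_in(): hands the job in, once; it reports no verdict.
The state is a dict: "time": time; "q": joint angles; "dq": joint speeds; "joint_efforts": joint torques, N m; "position": TCP position; "tool_rot": TCP orientation; "ft_force": force on the tool from outside, world axes, zero at the start; "torque": the same for the moment, N m; "gripper_width": opening from 0.0 (shut) to 1.0 (fully open).
Only numpy, scipy, OpenCV 4.12 (cv2) and the standard library are available. Lean on these libraries where they do the work, as an engineer would, in place of code of your own. Each camera call takes 0.05 s, during which the arm holds its last target. There are 200 camera calls.

## Working session

There is one attempt and no reset: what is moved stays moved. The work goes in short steps, Python scripts to look and compute and a tool call to move; the robot and the scene stay as the last step left them, time stands still between calls to the robot, and variables do not carry over. Pictures are saved under pics/ and viewed, about 8 in all and at most 12, crops included, and the job is handed in when it is done.

Besides the shell and the picture viewer there is one more tool, called as a command line: name --argument value ..., lists and objects as JSON in quotes. jog_arm: Moves the arm, as the interface text tells. Its arguments: {"type":"object","properties":{"increments":{"type":"array","items":{"type":"array","items":{"type":"array","items":{"type":"number"}}}}},"required":["increments"]}

```bash
mkdir -p pics; python3 - <<'E'
from cell import observe,cams,env
import cv2,numpy as np
o=observe();print(o['time'],o['position'],o['tool_rot'],o['ft_force'],o['gripper_width'],env.nose_length)
for n in ['top','side']:
    cv2.imwrite(f'pics/{n}1.png',cams.camera(n))
    m=cams.camera_model(n);print(n,m)
E
```

```text
0.0 [ 188.03361775 -462.94361259  238.80784412] [[ 9.26490080e-01  3.76318963e-01 -4.10704222e-04]
 [ 3.76319187e-01 -9.26489488e-01  1.04794642e-03]
 [ 1.38489669e-05 -1.12546784e-03 -9.99999367e-01]] [ 0.55101946  0.62112509 -1.03521859] 0.9993628670633075 8.0
top {'camera_matrix': array([[412.72104151,   0.        , 313.19610661],
       [  0.        , 412.72104151, 204.78245398],
       [  0.        ,   0.        ,   1.        ]]), 'R': array([[-0.01328173, -0.99978759, -0.01575977],
       [-0.99479095,  0.01480514, -0.10085519],
       [ 0.10106709,  0.01433814, -0.99477629]]), 't': array([  14.5857622 ,  595.37176864, 1583.56163782])}
side {'camera_matrix': array([[485.05553591,   0.        , 309.80877724],
       [  0.        , 485.05553591, 196.12938705],
       [  0.        ,   0.        ,   1.        ]]), 'R': array([[ 0.69292872, -0.72071389,  0.02052491],
       [-0.34277641, -0.35433875, -0.87002781],
       [ 0.6343139 ,  0.5958318 , -0.49257522]]), 't': array([-421.93484824,  276.13900841, 1542.45829442])}
```

View pics/top1.png

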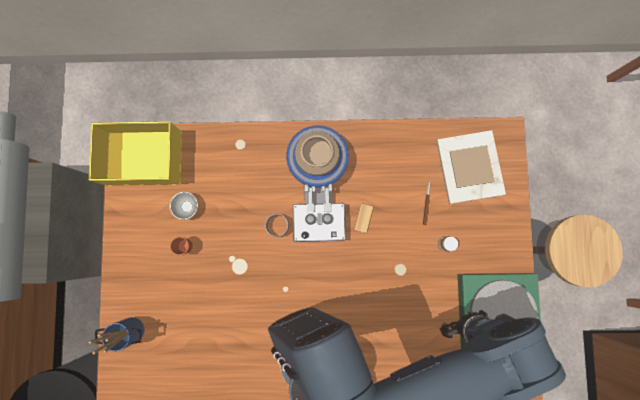

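View pics/side1.png

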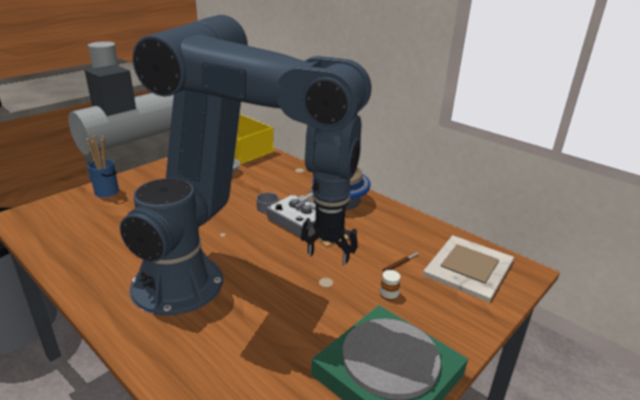

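```bash
cat > h.py <<'E'
from cell import observe,cams,env
import cv2,numpy as np
def ray(n,uv,z,m=None):
    m=m or cams.camera_model(n);K=m['camera_matrix'];R=np.array(m['R']);t=np.array(m['t'])
    p=np.array([(uv[0]-K[0,2])/K[0,0],(uv[1]-K[1,2])/K[1,1]])
    if n=='wrist':
        r=np.hypot(*p);d=np.r_[p/max(r,1e-9)*np.sin(r),np.cos(r)]
    else: d=np.r_[p,1]
    d=R.T@d;c=-R.T@t
    return c+d*(z-c[2])/d[2]
def proj(n,X,m=None):
    m=m or cams.camera_model(n);K=m['camera_matrix'];c=np.array(m['R'])@X+np.array(m['t'])
    p=c[:2]/c[2]
    if n=='wrist':
        r=np.hypot(c[0],c[1]);p=c[:2]/r*np.arctan2(r,c[2])
    return p*[K[0,0],K[1,1]]+K[:2,2]
E
python3 - <<'E'
from h import *
im=cv2.imread('pics/top1.png')
x0,y0=260,110
cv2.imwrite('pics/c.png',cv2.resize(im[y0:y0+140,x0:x0+130],None,fx=4.2,fy=4.2,interpolation=cv2.INTER_CUBIC))
for uv,z in [((310,218),82),((328,218),82),((318,156),90)]: print(ray('top',uv,z))
E
```

```text
[540.32632516  18.17715908  82.        ]
[539.35085111 -49.68517876  82.        ]
[775.94151363 -15.44184211  90.        ]
```

View pics/c.png

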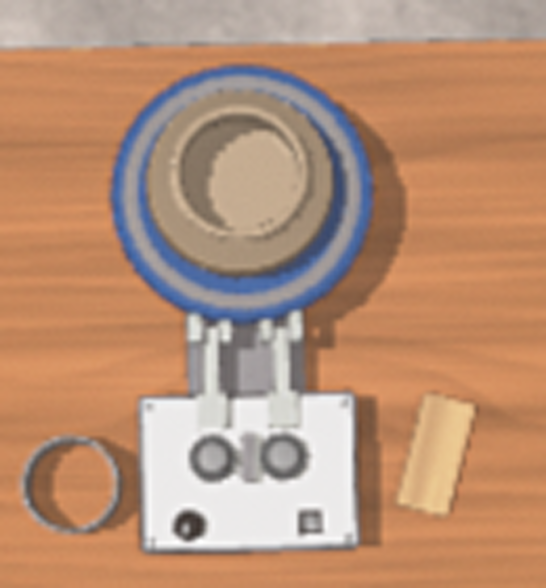

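jog_arm --increments '[[[0.052, 0.02, 0.025, 0, 0], [0.052, 0.025, 0.03, 0, 0], [0.052, 0.025, 0.03, 0, 0], [0.052, 0.025, 0.03, 0, 0], [0.052, 0.025, 0.03, 0, 0], [0.052, 0.02, 0.03, 0, 0], [0.052, 0.02, 0.03, 0, 0], [0.052, 0.02, 0.03, 0, 0]]]'

```text
time: 0.77
position: [368.7, -226.5, 239.2]
tool_rot: [[0.926, 0.376, -0.0], [0.376, -0.926, 0.0], [-0.0, -0.0, -1.0]]
ft_force: [0.9, -0.2, -0.4]
gripper_width: 0.61
```

```bash
python3 - <<'E'
from h import *
o=observe();print(o['time'],o['position'],o['q'],o['gripper_width'],np.degrees(np.arctan2(o['tool_rot'][1][1],o['tool_rot'][0][1])))
E
```

```text
0.7667 [ 368.65378061 -226.4859449   239.16186552] [-3.15636567e+01  4.29501216e+00 -1.12821212e+01  7.44389235e+01
 -1.72114764e-03  1.26330523e+02] 0.6101702372117358 -67.89418034383442
```

jog_arm --increments '[[[0.052, 0.02, 0.026, 0, 0.12], [0.052, 0.02, 0.026, 0, 0.12], [0.052, 0.02, 0.026, 0, 0.12], [0.052, 0.02, 0.026, 0, 0.12], [0.052, 0.02, 0.026, 0, 0.12], [0.052, 0.02, 0.026, 0, 0.12], [0.052, 0.02, 0.026, 0, 0.12], [0.052, 0.02, 0.026, 0, 0.12]]]'

```text
time: 1.43
position: [528.7, -18.7, 239.0]
tool_rot: [[0.217, 0.976, -0.0], [0.976, -0.217, -0.0], [-0.0, -0.0, -1.0]]
ft_force: [1.0, -1.0, 0.3]
gripper_width: 0.61
```

jog_arm --increments '[[[0.052, 0.0, 0.0, 0, 0.12], [0.052, 0, 0, 0, 0.12], [0.052, 0, 0, 0, 0.12], [0.052, 0, 0, 0, 0.12], [0.052, 0, 0, 0, 0.12], [0.052, 0, 0, 0, 0.12], [0.052, 0, 0, 0, 0.12], [0.052, 0, 0, 0, 0.12]]]'

```text
time: 2.1
position: [528.0, -20.2, 239.0]
tool_rot: [[-0.675, 0.738, -0.001], [0.738, 0.675, 0.0], [0.001, -0.001, -1.0]]
ft_force: [0.2, -0.4, 0.0]
gripper_width: 0.606
```

jog_arm --increments '[[[0.052, 0.0, 0.0, 0, 0.12], [0.052, 0, 0, 0, 0.12], [0.052, 0, 0, 0, 0.12], [0.052, 0, 0, 0, 0.12], [0.052, 0, 0, 0, 0.12], [0.052, 0, 0, 0, 0.12], [0.052, 0, 0, 0, 0.12], [0.052, 0, 0, 0, 0]]]'

```text
time: 2.77
position: [528.0, -20.2, 239.0]
tool_rot: [[-1.0, -0.01, -0.001], [-0.01, 1.0, 0.0], [0.001, 0.0, -1.0]]
ft_force: [-0.2, -0.6, 0.4]
gripper_width: 0.606
```

```bash
python3 - <<'E'
from h import *
o=observe();print(o['time'],o['position'],o['q'],o['gripper_width'],np.degrees(np.arctan2(o['tool_rot'][1][1],o['tool_rot'][0][1])),o['ft_force'])
m=cams.camera_model('wrist');print(m, -np.array(m['R']).T@m['t'])
im=cams.camera('wrist');cv2.imwrite('pics/w1.png',im)
E
```

```text
2.7667 [527.95953092 -20.21727018 239.01080151] [-2.19355163e+00  1.56208788e+01  2.41477240e+00  7.68317299e+01
  1.00181923e-03 -2.78854403e+00] 0.6063566713714993 90.5949911333935 [-0.2408109  -0.6002944   0.35226711]
{'camera_matrix': array([[309.70691629,   0.        , 319.04731006],
       [  0.        , 309.70691629, 194.56343968],
       [  0.        ,   0.        ,   1.        ]]), 'R': array([[-0.01069372,  0.9999423 ,  0.00101809],
       [ 0.95052001,  0.00984904,  0.31050719],
       [ 0.31047925,  0.00428819, -0.95057049]]), 't': array([  25.64211305, -543.14265844,  214.81915056])} [449.84528366 -21.21238657 372.82433966]
```

View pics/w1.png

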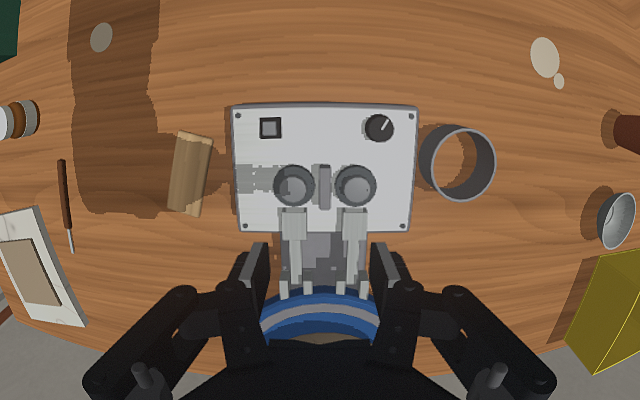

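```bash
python3 - <<'E'
from h import *
im=cv2.imread('pics/w1.png')
c=cv2.resize(im[100:300,220:420],None,fx=3,fy=3,interpolation=cv2.INTER_CUBIC);cv2.imwrite('pics/w1c.png',c)
g=cv2.cvtColor(c,cv2.COLOR_BGR2GRAY)
# collar rim circles
for lo,hi in((30,50),(52,75)):
    h=cv2.HoughCircles(g,cv2.HOUGH_GRADIENT,1,100,param1=120,param2=22,minRadius=lo,maxRadius=hi)
    print(lo, h)
    for x,y,r in (h[0][:4] if h is not None else []):
        uv=((x+.5)/3-.5+220,(y+.5)/3-.5+100)
        print(uv,r,ray('wrist',uv,82 if lo==30 else 72))
E
```

```text
30 [[[411.5 269.5  38.6]
  [480.5  85.5  41. ]]]
(np.float32(356.8333), np.float32(189.5)) 38.6 [539.53961909  17.28710078  82.        ]
(np.float32(379.8333), np.float32(128.16667)) 41.0 [478.49210379  37.45876854  82.        ]
52 [[[220.5 256.5  62.9]
  [407.5 256.5  62.3]]]
(np.float32(293.16666), np.float32(185.16666)) 62.9 [538.19013713 -46.28926727  72.        ]
(np.float32(355.5), np.float32(185.16666)) 62.3 [538.01577579  17.03974547  72.        ]
```

View pics/w1c.png

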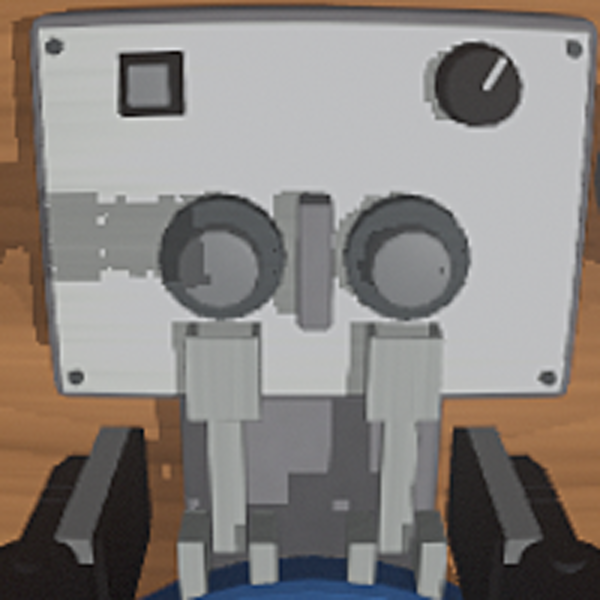

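```bash
python3 - <<'E'
from h import *
f=lambda x,y:((x+.5)/3-.5+220,(y+.5)/3-.5+100)
for n,p,z in [('sBR',(54,47),60),('sBL',(574,48),60),('sFR',(76,378),60),('sFL',(548,377),60),('capR',(218,266),82),('capL',(411,268),82),('divBR',(302,196),80),('divBL',(331,196),80),('divFR',(300,328),80),('divFL',(331,328),80),('jog',(150,84),72),('gR0',(187,336),76),('gR1',(260,336),76),('gL0',(368,337),76),('gL1',(441,337),76),('gR2',(187,418),76),('gL2',(441,421),76),]:
    print(n,ray('wrist',f(*p),z)[:2].round(1))
for yy in (26,40.5):
  for s in (-1,1):
    for x in (517,539):
      for z in (231,251):
        u=proj('wrist',np.array([x,-20.2+s*yy,z]));print(s*yy,x,z,((u-[220,100])*3).round())
E
```

```text
sBR [ 467.  -103.5]
sBL [466.3  74.5]
sFR [ 589.1 -103.2]
sFL [588.5  74.3]
capR [538.5 -46.3]
capL [539.   17.1]
divBR [515.4 -18.9]
divBL [515.4  -9.5]
divFR [560.9 -19.4]
divFL [560.9  -8.9]
jog [479.6 -68.4]
gR0 [565.5 -58.2]
gR1 [565.4 -33. ]
gL0 [565.7   4. ]
gL1 [565.8  29.4]
gR2 [597.  -59.6]
gL2 [598.2  31.4]
-26 517 231 [144. 400.]
-26 517 251 [125. 456.]
-26 539 231 [153. 509.]
-26 539 251 [136. 574.]
26 517 231 [450. 400.]
26 517 251 [470. 457.]
26 539 231 [442. 510.]
26 539 251 [458. 574.]
-40.5 517 231 [ 62. 398.]
-40.5 517 251 [ 33. 453.]
-40.5 539 231 [ 74. 507.]
-40.5 539 251 [ 50. 570.]
40.5 517 231 [533. 399.]
40.5 517 251 [562. 454.]
40.5 539 231 [520. 508.]
40.5 539 251 [545. 571.]
```

jog_arm --increments '[[[0.055, 0.0105, 0.005, -0.02, -0.008], [0.055, 0, 0, -0.03, 0], [0.055, 0, 0, -0.03, 0], [0.055, 0, 0, -0.03, 0], [0.055, 0, 0, -0.02, 0], [0.055, 0, 0, 0, 0], [0.055, 0, 0, 0, 0]]]'

```text
time: 3.4
position: [538.0, -15.2, 109.1]
tool_rot: [[-1.0, 0.007, -0.002], [0.007, 1.0, 0.0], [0.002, 0.0, -1.0]]
ft_force: [-0.1, 0.7, 0.2]
gripper_width: 0.646
```

```bash
python3 - <<'E'
from h import *
o=observe();print(o['time'],o['position'],o['q'],o['gripper_width'],o['ft_force'],o['tool_rot'])
im=cams.camera('wrist')
cv2.imwrite('pics/w2.png',cv2.resize(im[100:300,220:420],None,fx=3,fy=3,interpolation=cv2.INTER_CUBIC))
c=observe()['position']
for y in (27.5,36):
  for s in (-1,1):
   for x in (-11,11):
    for z in (96,108): print(s*y,x,z,((proj('wrist',np.array([c[0]+x,c[1]+s*y,z]))-[220,100])*3).round())
E
```

```text
3.4 [538.01538002 -15.21812441 109.0752368 ] [-1.62078553e+00  2.01192936e+01 -1.05529569e+01  5.94344520e+01
  9.94120174e-04 -1.22189053e+00] 0.6464979403153828 [-0.0839686   0.73660145  0.18762898] [[-9.99974033e-01  6.96204407e-03 -1.86107308e-03]
 [ 6.96192581e-03  9.99975763e-01  7.00177789e-05]
 [ 1.86151544e-03  5.70593081e-05 -9.99998266e-01]]
-27.5 -11 96 [141. 386.]
-27.5 -11 108 [130. 416.]
-27.5 11 96 [150. 493.]
-27.5 11 108 [140. 528.]
27.5 -11 96 [453. 384.]
27.5 -11 108 [464. 414.]
27.5 11 96 [445. 491.]
27.5 11 108 [455. 526.]
-36 -11 96 [ 94. 385.]
-36 -11 108 [ 80. 415.]
-36 11 96 [105. 492.]
-36 11 108 [ 93. 526.]
36 -11 96 [500. 383.]
36 -11 108 [514. 412.]
36 11 96 [490. 490.]
36 11 108 [502. 524.]
```

View pics/w2.png

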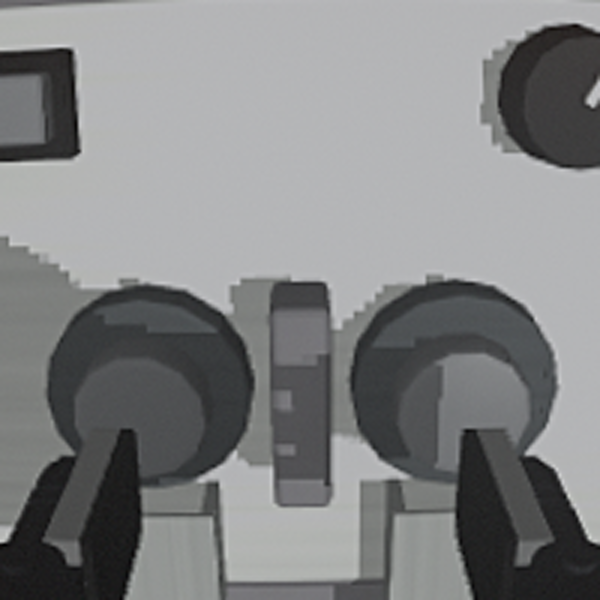

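```bash
python3 - <<'E'
from h import *
f=lambda x,y:((x+.5)/3-.5+220,(y+.5)/3-.5+100)
for n,p,z in [('capR',(140,418),82),('capL',(464,418),82),('divFR',(276,504),80),('divFL',(329,504),80),('divBR',(273,309),80),('divBL',(331,309),80),('collR',(150,384),70),('collL',(454,382),70),('tipR',(135,430),110),('tipRo',(85,430),110),('tipL',(460,430),110),('tipLo',(507,430),110)]:
    print(n,ray('wrist',f(*p),z)[:2].round(1))
E
```

```text
capR [541.1 -46.2]
capL [541.6  17.3]
divFR [561.9 -19.9]
divFL [562.  -9.]
divBR [519.2 -19.8]
divBL [519.3  -8.9]
collR [539.2 -45.8]
collL [539.2  17.1]
tipR [529.4 -41.8]
tipRo [529.6 -50.2]
tipL [529.8  11.2]
tipLo [530.   19.2]
```

jog_arm --increments '[[[0.057, 0.002, 0.001, -0.008, 0.005], [0.057, 0, 0, -0.008, 0], [0.057, 0, 0, -0.004, 0], [0.057, 0, 0, 0, 0], [0.057, 0, 0, 0, 0]]]'

```text
time: 3.87
position: [540.5, -14.2, 89.2]
tool_rot: [[-1.0, -0.001, -0.0], [-0.001, 1.0, 0.0], [0.0, 0.0, -1.0]]
ft_force: [-0.2, -0.1, -0.4]
gripper_width: 0.667
```

jog_arm --increments '[[[0.057, 0, 0, -0.003, 0], [0.057, 0, 0, -0.002, 0], [0.057, 0, 0, 0, 0], [0.057, 0, 0, 0, 0]]]'

```text
time: 4.2
position: [540.9, -14.3, 84.5]
tool_rot: [[-1.0, -0.001, 0.001], [-0.001, 1.0, 0.0], [-0.001, -0.0, -1.0]]
ft_force: [0.8, 0.2, 3.4]
gripper_width: 0.666
```

```bash
python3 - <<'E'
from h import *
o=observe();print(o['time'],o['position'],o['gripper_width'],o['ft_force'],o['torque'])
im=cams.camera('wrist')
cv2.imwrite('pics/w3.png',cv2.resize(im[150:300,220:420],None,fx=3,fy=3,interpolation=cv2.INTER_CUBIC))
E
```

```text
4.2 [540.93704307 -14.26601555  84.54662159] 0.6661379748720289 [0.80590737 0.20323451 3.4441967 ] [-0.02475983 -0.21929697  0.02958395]
```

View pics/w3.png

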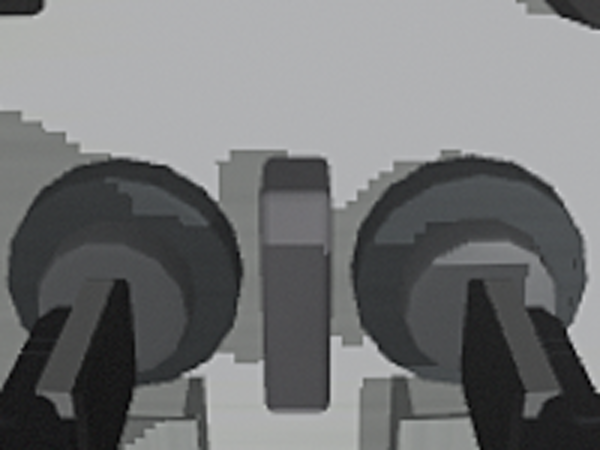

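jog_arm --increments '[[[0.057, 0, 0, -0.002, 0], [0.057, 0, 0, -0.0015, 0], [0.057, 0, 0, -0.001, 0], [0.057, 0, 0, 0, 0], [0.057, 0, 0, 0, 0]]]'

```text
time: 4.67
position: [540.9, -14.3, 80.0]
tool_rot: [[-1.0, -0.001, 0.001], [-0.001, 1.0, -0.0], [-0.001, -0.0, -1.0]]
ft_force: [0.2, 0.3, 7.4]
gripper_width: 0.673
```

jog_arm --increments '[[[0.057, 0, 0, -0.001, 0], [0.057, 0, 0, 0, 0], [0.057, 0, 0, 0, 0]]]'

```text
time: 4.92
position: [541.0, -14.2, 79.5]
tool_rot: [[-1.0, -0.001, 0.001], [-0.001, 1.0, -0.0], [-0.001, -0.0, -1.0]]
ft_force: [-2.4, -0.3, 14.5]
gripper_width: 0.667
```

jog_arm --increments '[[[0.057, 0, 0, -0.0007, 0], [0.057, 0, 0, 0, 0], [0.057, 0, 0, 0, 0], [0.057, 0, 0, 0, 0]]]'

```text
time: 5.25
position: [541.0, -14.3, 79.4]
tool_rot: [[-1.0, -0.001, 0.002], [-0.001, 1.0, -0.0], [-0.002, -0.0, -1.0]]
ft_force: [-6.8, -0.8, 24.8]
gripper_width: 0.673
```

```bash
python3 - <<'E'
from h import *
o=observe();print(o['time'],o['position'],o['gripper_width'],o['ft_force'],o['torque'])
im=cams.camera('wrist')
a=cv2.resize(im[150:350,200:440],None,fx=2.5,fy=2.5,interpolation=cv2.INTER_CUBIC)
t=cams.camera('side');cv2.imwrite('pics/s4.png',cv2.resize(t[150:270,230:400],None,fx=4,fy=4,interpolation=cv2.INTER_CUBIC))
cv2.imwrite('pics/w4.png',a)
E
```

```text
5.25 [541.03659745 -14.2583571   79.37322179] 0.6732506344139457 [-6.75806576 -0.77224958 24.8105709 ] [0.01047502 1.3938575  0.00375888]
```

View pics/w4.png

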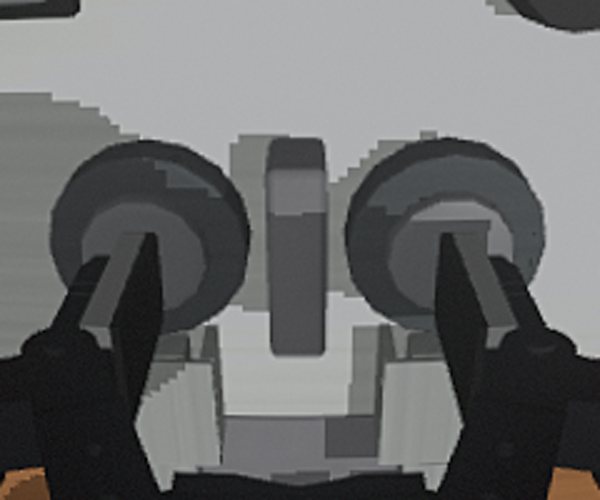

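View pics/s4.png

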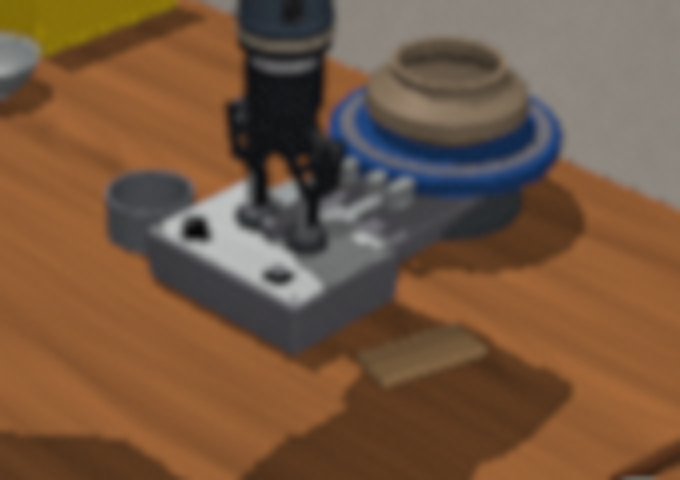

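jog_arm --increments '[[[0.057, 0, 0, 0, 0], [0.057, 0, 0, 0, 0], [0.057, 0, 0, 0, 0], [0.057, 0, 0, 0, 0], [0.057, 0, 0, 0, 0], [0.057, 0, 0, 0, 0], [0.057, 0, 0, 0, 0], [0.057, 0, 0, 0, 0]]]'

```text
time: 6.02
position: [541.1, -14.3, 79.4]
tool_rot: [[-1.0, -0.001, 0.002], [-0.001, 1.0, -0.0], [-0.002, -0.0, -1.0]]
ft_force: [-7.0, -0.4, 24.5]
gripper_width: 0.666
```

```bash
python3 - <<'E'
from h import *
o=observe();print(o['time'],o['position'],o['gripper_width'],o['ft_force'],o['torque'],o['dq'])
b=cv2.imread('pics/side1.png');t=cams.camera('side');T=cams.camera('top')
c=np.hstack([cv2.resize(t[180:215,300:340],None,fx=12,fy=12,interpolation=cv2.INTER_CUBIC)[:, :400],cv2.resize(T[150:235,285:355],(400,420),interpolation=cv2.INTER_CUBIC)])
cv2.imwrite('pics/f.png',c)
for x in (100,118): 
  for y in(-32,32):
    u=proj('side',np.array([540+x,-14.4+y,72]));print(x,y,u,(u-[300,180])*12)
E
```

```text
6.0167 [541.06413099 -14.25388176  79.37011927] 0.666120817305572 [-7.02929074 -0.413391   24.50777816] [-0.01039325  1.36944233  0.03800199] [ 0.08419844  0.03594344  0.04762682  0.04964059 -0.0773255   0.01885853]
100 -32 [324.33451858 198.84665051] [292.01422294 226.15980617]
100 32 [312.41450576 193.07389451] [148.97406913 156.88673418]
118 -32 [327.43676647 197.25242587] [329.24119759 207.02911038]
118 32 [315.52595318 191.5451549 ] [186.31143817 138.54185884]
```

View pics/f.png

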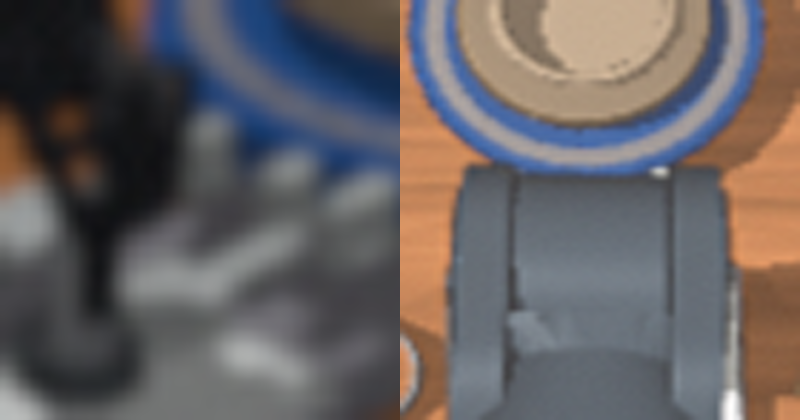

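```bash
python3 -c "
from cell import job,observe
print(job.hand_in());print(observe()['ft_force'])"
```

```text
the job is handed in; nothing more can be done
None
the job is handed in; nothing more can be done
```

I pressed both large round buttons down together, one fingertip on each, and handed the job in at about 6 s with the arm still holding them.

**Both fully down:**
- The downward push rose to about 24.5 N and stayed there for 0.67 s; fully down takes 8 N for the pair.
- The fingertips stopped going down: the last two pushes added 17 N but only about 0.6 mm of travel.
- The sideways tilting moment was about 0.01 N m, so the two fingers carry equal load.

**Bolts:** The side camera shows the right bolt's nose at the fully-drawn-back position, clear of its lugs. The left bolt is hidden behind a finger in the side view and by the arm in the top view, so I infer it is back from the equal load. I did not see it.

**Anything off:**
- While holding there is a steady sideways push of about 7 N toward the robot, with no slipping seen.
- Before the descent, a rough top-camera reading put the buttons 2–3 mm from where the wrist camera did. I went by the wrist camera, and close views showed both fingertips on the caps.
- In those pictures nothing else had been touched.

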